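# Set the rack stop on the loading rail

### The arm

A 6-joint arm with a two-finger parallel gripper is mounted at the origin on the work surface. World frame = base frame: x ahead of the robot, y to its left, z up, the work surface at z = 0. Lengths are in m, angles in rad, forces in N, time in s.
With the tool pointing down it reaches from about 0.325 to 0.775 m from the base axis. Payload 9.3 kg.
Tool frame: the origin (TCP) lies between the finger pads; the fingertips stand nose_length ahead of it and the grasp point (between the pads) lies 8 mm behind it (nose_length is the distance from the TCP to the fingertips, in m); z points along the fingers, y is the line along which they close (so a half turn about z gives the same grasp; the last joint's range is limited). The gripper opens to 85 mm and grips with 20 to 120 N. Pads are 22 mm wide; open, the fingers measure 114 mm over their backs; the gripper's body (76 mm by 85 mm) begins 54 mm behind the grasp point. The pads swing forward as they close: fully open they stand 13 mm farther back than shut.
Start: joints at [-1.357, 0.259, 0.021, 1.334, 0, 1.418], TCP at [0.197, -0.513, 0.242] pointing down, gripper open.
Joint ranges: [-3.04, 3.04], [-0.91, 1.82], [-1.04, 1.36], [-1.92, 1.95], [-1.52, 1.45], [-3.14, 3.14]. Speed limits (rad/s): [2.22, 2.22, 2.79, 3.14, 3.14, 3.14].

### API

Orientations are given as a rotation vector (axis times angle).
In Python, from workcell import * gives the robot as it stands.
- The arm moves only by the shell command python3 -m handwheel 'ROWS' [FORCE]. ROWS is a JSON object of lists of equal length, an entry for each row: "dp": the shift along the tool's x, y, z in units of 8 cm (1.0 is 8 cm), a list of three; "roll": the turn about the tool's z in units of 30 degrees (1.0 is 30 degrees); "fingers": the opening, from 0 (shut) to 1 (fully open). In form: {"dp": [[dx, dy, dz], ...], "roll": [roll, ...], "fingers": [fingers, ...]}. A call has 1 to 8 rows; each row is the pose to reach, as a shift and turn from the pose commanded when the call began, along the tool's axes at that moment; what a row does not reach only later rows make up. A row lasts 1/12 s, in which the tool goes at most 41.7 mm and 7.16 degrees, less where a joint would pass 70% of its speed; a pose out of reach is approached as far as the arm can. A call with a number of a shift or a turn outside -1 to 1 is refused whole. A call with a gripper value outside its range is refused whole. The fingers move at their own pace and stop on an object; FORCE is the grip in N (left out, the last holds). Time passes only in rows, so rows that repeat a pose let the fingers close. It gives the time, the measured TCP pose, the force, the opening and the grip force at its end, in the units of the state.
- state(): the state, without advancing time (a new reading comes with each control period).
- get_image(name): name is "scene" or "top" or "wrist"; returns a dict with "img" (480x640x3 uint8, red, green, blue), "depth" (480x640 float32, m along the optical axis (not along the pixel's ray), 0 where there is no reading), "K" (3x3 intrinsics, pixels), "dist_coeffs" ([k1, k2, p1, p2, k3] as OpenCV has them; the pictures are not rectified), "T" (4x4, takes a point from camera to world coordinates). Camera axes: x right, y down, z forward; pixel columns grow to the right and rows downward; lengths in m; the calibration is good to about 2 mm. A picture is of the moment at which its call begins.
- job_done(): hands the job in; it is judged then, once.
Trained networks look in a picture, given as the dict that the camera call returned (one of the last four; its "shot" number tells which), for a name from the list of things; names that differ only in an ending like _2 or _b are one class to them, and where a whole thing is asked for, a point or a joint stands for the part that bears it (a point fixed in the world has none). Each returns a list of dicts, best first, with "score" (0 to 1); they miss things now and then, are a little off and sometimes report something else, mostly with a low value. They report only what shows in the picture. A call takes as long as a camera call.
- silhouettes(picture, name): "region" (480x640 bool, what is visible of it) and "xy" ([column, row] in pixels, amid what is visible of it).
The state is a dict: "time_s": time; "joint_positions": joint angles; "qvel": joint speeds; "tau": joint torques, N m; "ee_pos": TCP position; "ee_rot": TCP orientation; "force": force on the tool from outside, world axes, zero at the start; "ft_torque": the same for the moment, N m; "grip_width": finger opening in m; "grasp_force": force on a finger pad.
Only numpy, scipy, OpenCV 4.12 (cv2) and the standard library are available. Lean on these libraries where they do the work, as an engineer would, in place of code of your own. Each camera call takes 0.05 s, during which the arm holds its last target. There are 200 camera calls.

### The job

On the loading rail in front of you, grip the blue stop collar and slide it along the bar until its white index line stands at the green mark. Hold it still there for a moment before you let go. Leave the orange collar and the rack of sample tubes where they are.

Things in the scene. Friction and masses are not known exactly. Their poses are not given: they have to be found in the camera images.
- blue_collar: blue ring, 40 mm across, 30 mm long, on a level bar (16 mm thick, axis 55 mm above bench). Grip tab on top: 16 mm across the bar, 30 mm along it, free from 75 mm to its top 110 mm above bench; white index line over its middle. Slides along the bar only, at about 2 N, and stays where left. Origin: at bench height below the collar's middle; z up, y along the bar.
- green_mark: green line 10 mm wide across the rail's white base plate (100 x 520 mm, 12 mm thick), and a green band round the bar above it. Fixed. Origin: at bench height below the bar, at the middle of the line's width; y along the bar, so the collar is right when both origins agree. The collar reaches it without meeting the orange one. The like yellow mark is not wanted.
- orange_collar: orange collar, same shape, size and axes as the blue one, near the +y end of the same bar (grey end posts 82 mm high, 245 mm either way from the middle of the rail). It slides as easily: leave it alone. Its tab stays at least 50 mm clear of the blue collar's tab, even at the mark.
- tube_rack: loose white rack, 200 x 70 mm, with capped sample tubes, 92 mm high, standing on the bench beyond one end of the rail: leave it alone. Origin: middle of its underside; z up, x along its length.

How it is judged:
On the way:
1. the blue collar is held still in the fingers at the green mark (contact force between the fingers and blue_collar above 1 N and y of blue_collar in the frame of green_mark between -0.012 and 0.012 m and linear speed of blue_collar below 0.015 m/s), for 0.2 s.
At the end, for the whole second after the job is handed in: The blue collar rests with its middle within 12 mm of the middle of the green mark along the bar, released; the orange collar is within 10 mm and the tube rack within 20 mm of where they began, the rack upright (y of blue_collar in the frame of green_mark between -0.012 and 0.012 m and linear speed of blue_collar below 0.01 m/s and distance of orange_collar from where it was at the start of the episode below 0.01 m and distance of tube_rack from where it was at the start of the episode below 0.02 m and angle between tube_rack's own z axis and vertical below 0.17 rad); the robot touches nothing.
It fails at once if the orange collar is pushed along the bar (10 mm or more) (distance of orange_collar from where it was at the start of the episode above 0.01 m).
It fails at once if the tube rack is shifted (20 mm or more) or tipped (distance of tube_rack from where it was at the start of the episode above 0.02 m or angle between tube_rack's own z axis and vertical above 0.17 rad).
It also fails if it takes over 29 s, if anything falls off the work surface, if the arm or the gripper's body presses on something with over 40 N, if the wrist force passes 120 N, or if a joint passes its speed limit or range.

## Working session

There is one attempt and no reset: what is moved stays moved. The work goes in short steps, Python scripts to look and compute and a shell command to move; the robot and the scene stay as the last step left them, time stands still between calls to the robot, and variables do not carry over. Pictures are saved under pics/ and viewed, at most 10 in all, crops included, and the job is handed in when it is done.

```bash
mkdir -p pics; cat > h.py <<'E'
from workcell import *
import numpy as np, cv2
from scipy.spatial.transform import Rotation as R
def pts(p,m):
    r,c=np.nonzero(m&(p["depth"]>0)); d=p["depth"][r,c]
    u=cv2.undistortPoints(np.stack([c,r],1).astype(float).reshape(-1,1,2),p["K"],np.array(p["dist_coeffs"],float)).reshape(-1,2)
    X=np.c_[u*d[:,None],d]; T=np.array(p["T"]); return X@T[:3,:3].T+T[:3,3]
E
python3 - <<'E'
from h import *
np.set_printoptions(precision=4,suppress=True)
s=state(); print(s["time_s"],s["ee_pos"],s["ee_rot"],s["grip_width"]); print(R.from_rotvec(s["ee_rot"]).as_matrix())
try: print("nose",nose_length)
except Exception as e: print(e)
ims=[]
for n in ("scene","top"):
    p=get_image(n); ims.append(p["img"])
    for o in ("blue_collar","green_mark","orange_collar","tube_rack"):
        for q in silhouettes(p,o)[:2]:
            X=pts(p,q["region"])
            if len(X): print(n,o,round(q["score"],2),q["xy"],len(X),"med",np.median(X,0),"lo",np.percentile(X,3,axis=0),"hi",np.percentile(X,97,axis=0))
    cv2.imwrite(f"pics/{n}1.png",p["img"][:,:,::-1])
E
```

```text
0.0 [ 0.1972 -0.5132  0.2416] [-3.0876 -0.5727  0.    ] 0.08526600270865546
[[ 0.9335  0.3586 -0.0003]
 [ 0.3586 -0.9335  0.0013]
 [ 0.0002 -0.0013 -1.    ]]
nose 0.011
scene blue_collar 0.63 [320.4, 223.3] 307 med [ 0.5095 -0.0131  0.081 ] lo [ 0.4981 -0.0281  0.0503] hi [0.5218 0.0028 0.1149]
scene green_mark 0.45 [287.6, 238.4] 127 med [ 0.4935 -0.0991  0.0166] lo [ 0.4569 -0.1084  0.0103] hi [ 0.5373 -0.0907  0.0659]
scene orange_collar 0.74 [403.3, 222.6] 332 med [0.5456 0.1905 0.0837] lo [0.5279 0.1764 0.0483] hi [0.5576 0.205  0.1147]
scene tube_rack 0.71 [518.3, 242.8] 2915 med [0.6156 0.4625 0.0604] lo [0.5027 0.4355 0.0058] hi [0.6963 0.5127 0.096 ]
top blue_collar 0.58 [320.9, 247.3] 240 med [ 0.4949 -0.014   0.0927] lo [ 0.4832 -0.0277  0.0555] hi [0.5158 0.0012 0.1121]
top green_mark 0.6 [362.0, 264.3] 205 med [ 0.4809 -0.0979  0.012 ] lo [ 0.438  -0.1094  0.0071] hi [ 0.5322 -0.0881  0.0637]
top orange_collar 0.79 [233.3, 234.6] 278 med [0.5318 0.1913 0.0806] lo [0.5191 0.1775 0.0541] hi [0.5512 0.2074 0.1122]
top tube_rack 0.92 [112.5, 209.4] 3340 med [0.5905 0.4633 0.0571] lo [0.4989 0.4355 0.0022] hi [0.6912 0.5062 0.0926]
```

View pics/top1.png

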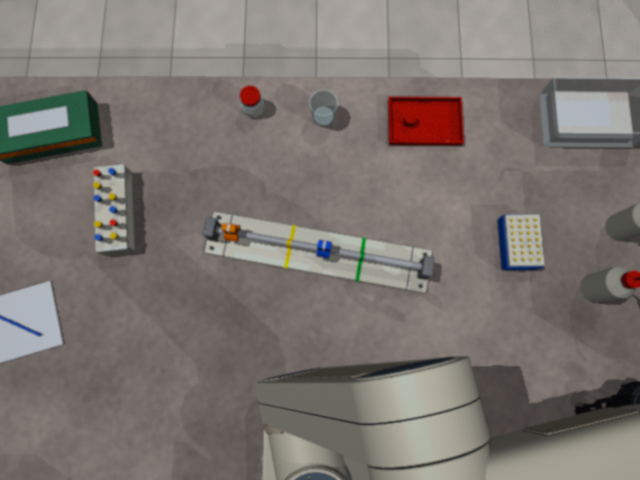

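View pics/scene1.png

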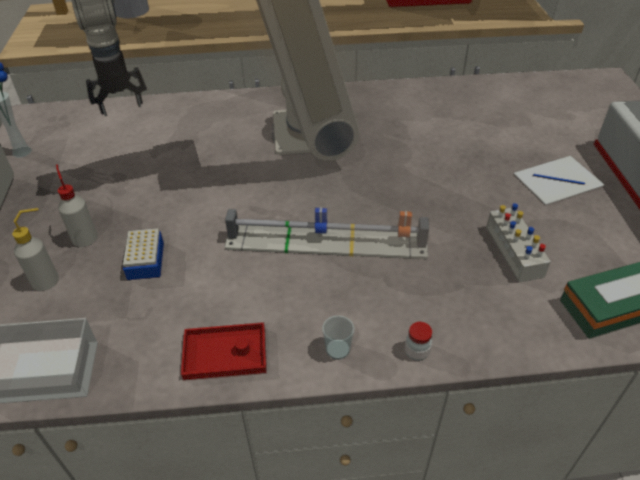

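```bash
python3 - <<'E'
from h import *
np.set_printoptions(precision=4,suppress=True)
for n in ("top","scene"):
    p=get_image(n)
    P=pts(p,np.ones((480,640),bool))
    # base plate + posts: points in box
    b=(P[:,2]>.006)&(P[:,2]<.018)&(P[:,0]>.38)&(P[:,0]<.65)&(abs(P[:,1]+.02)<.36)
    bar=(P[:,2]>.057)&(P[:,2]<.07)&(P[:,0]>.38)&(P[:,0]<.65)&(abs(P[:,1])<.22)
    for k,m in(("plate",b),("bar",bar)):
        if m.sum()>10:
            (c,wh,a)=cv2.minAreaRect(P[m,:2].astype(np.float32)); l=cv2.fitLine(P[m,:2].astype(np.float32),cv2.DIST_HUBER,0,.01,.01).ravel(); print(n,k,m.sum(),c,wh,a,l,np.degrees(np.arctan2(l[1],l[0])))
    D={}
    for o in ("blue_collar","orange_collar","green_mark"):
        q=silhouettes(p,o)
        if not q: continue
        X=pts(p,q[0]["region"]); 
        t=X[X[:,2]>.100] if o!="green_mark" else X[X[:,2]<.02]
        print(n,o,len(t),"top/line mean",t.mean(0),"rect",cv2.minAreaRect(t[:,:2].astype(np.float32)))
E
```

```text
top plate 7111 (0.5159720778465271, -0.02130991220474243) (0.2661355137825012, 0.716261625289917) 0.3078567385673523 [0.1646 0.9864 0.4981 0.0326] 80.52783
top bar 1178 (0.5033855438232422, 0.00014898180961608887) (0.44631871581077576, 0.03883236274123192) 79.8526382446289 [ 0.1659  0.9861  0.5021 -0.0027] 80.45247
top blue_collar 99 top/line mean [ 0.5011 -0.0128  0.1083] rect ((0.5017727017402649, -0.013155674561858177), (0.027872182428836823, 0.016422193497419357), 80.24129486083984)
top orange_collar 105 top/line mean [0.5372 0.1916 0.1092] rect ((0.5380943417549133, 0.1925240010023117), (0.029665203765034676, 0.01710863970220089), 78.49849700927734)
top green_mark 176 top/line mean [ 0.482  -0.098   0.0116] rect ((0.4864298701286316, -0.09941041469573975), (0.012290837243199348, 0.10181710869073868), 79.05028533935547)
scene plate 5888 (0.5152401924133301, -0.020219355821609497) (0.2694779932498932, 0.719231903553009) 0.02502097561955452 [ 0.0804  0.9968  0.5188 -0.0086] 85.390114
scene bar 933 (0.5080865025520325, 0.00045287609100341797) (0.44676393270492554, 0.03659292683005333) 79.49041748046875 [ 0.1826  0.9832  0.5084 -0.0005] 79.476425
scene blue_collar 98 top/line mean [ 0.5049 -0.0129  0.1098] rect ((0.5043647289276123, -0.012752991169691086), (0.02969672903418541, 0.020893512293696404), 77.57865905761719)
scene orange_collar 8 top/line mean [0.5882 0.4701 0.1015] rect ((0.5972014665603638, 0.4715852439403534), (0.15506316721439362, 0.039366286247968674), 9.092535018920898)
scene green_mark 0 top/line mean [nan nan nan] rect ((0.0, 0.0), (0.0, 0.0), 0.0)<stdin>:18: RuntimeWarning: Mean of empty slice.
  ret = um.true_divide(
```

The top view shows the blue collar at about (322,249), the green mark at (362,260), the yellow mark at (291,247), orange at (231,232) and the rack at (112,209). The networks' detections match this. In the scene view, blue is at (321,220) and green at (288,237), and the path at the gripper's height is clear. The bar runs at about 80° from x, and blue needs to slide about 88 mm toward −y.

```bash
python3 -m handwheel '{"dp": [[0.4,-0.3,0],[0.8,-0.6,0],[1,-0.77,0],[1,-0.77,0]], "roll": [0,0,0,0], "fingers": [1,1,1,1]}' 40
python3 -m handwheel '{"dp": [[0.4,-0.3,0],[0.8,-0.6,0],[1,-0.77,0],[1,-0.77,0]], "roll": [0,0,0,0], "fingers": [1,1,1,1]}'
```

```text
time_s: 1.23
ee_pos: [0.2513, -0.4239, 0.2429]
ee_rot: [-3.088, -0.577, -0.001]
force: [0.5, -0.2, 0.6]
grip_width: 0.0853
grasp_force: 0.0
time_s: 1.57
ee_pos: [0.3036, -0.3383, 0.2428]
ee_rot: [-3.088, -0.577, -0.001]
force: [-0.0, -0.5, 0.6]
grip_width: 0.0856
grasp_force: 0.0
```

```bash
python3 -m handwheel '{"dp": [[0.4,-0.3,0],[0.8,-0.6,0],[1,-0.77,0],[1,-0.77,0]], "roll": [0,0,0,0], "fingers": [1,1,1,1]}' >/dev/null
python3 -m handwheel '{"dp": [[0.4,-0.3,0],[0.8,-0.6,0],[1,-0.77,0],[1,-0.77,0]], "roll": [0,0,0,0], "fingers": [1,1,1,1]}' >/dev/null
python3 -m handwheel '{"dp": [[0.2,-0.15,0],[0.4,-0.3,0],[0.6,-0.46,0],[0.8,-0.61,0],[0.8,-0.61,0]], "roll": [-0.23,-0.46,-0.69,-0.92,-1], "fingers": [1,1,1,1,1]}' >/dev/null
python3 -m handwheel '{"dp": [[0,0,0],[0,0,0],[0,0,0],[0,0,0],[0,0,0],[0,0,0]], "roll": [-0.23,-0.46,-0.69,-0.92,-0.97,-0.97], "fingers": [1,1,1,1,1,1]}'
python3 - <<'E'
from h import *
np.set_printoptions(precision=4,suppress=True)
s=state(); M=R.from_rotvec(s["ee_rot"]).as_matrix(); print(M)
p=get_image("wrist"); cv2.imwrite("pics/w1.png",p["img"][:,:,::-1])
for o in ("blue_collar","green_mark","orange_collar"):
    for q in silhouettes(p,o)[:1]:
        X=pts(p,q["region"]); t=X[X[:,2]>.103] if "coll" in o else X[X[:,2]<.02]
        if len(t)>5:
            c=cv2.minAreaRect(t[:,:2].astype(np.float32)); print(o,q["score"],q["xy"],len(t),t.mean(0),c)
            if "blue" in o: print("tool shift units",M.T@(np.r_[c[0],.22]-s["ee_pos"])/.08)
E
```

```text
time_s: 3.15
ee_pos: [0.45, -0.1015, 0.2422]
ee_rot: [2.404, 2.022, -0.0]
force: [-0.0, 0.3, -0.2]
grip_width: 0.0852
grasp_force: 0.0
[[ 0.1713  0.9852 -0.    ]
 [ 0.9852 -0.1713 -0.0004]
 [-0.0004  0.     -1.    ]]
blue_collar 0.8 [364.2, 110.1] 948 [ 0.5033 -0.0128  0.1102] ((0.5035126209259033, -0.013065176084637642), (0.02966938726603985, 0.016547830775380135), 79.8082046508789)
tool shift units [1.2044 0.4698 0.277 ]
green_mark 0.73 [350.2, 198.7] 749 [ 0.4859 -0.0979  0.0135] ((0.4880327582359314, -0.10179512202739716), (0.01802334375679493, 0.10171791166067123), 80.07289123535156)
```

View pics/w1.png

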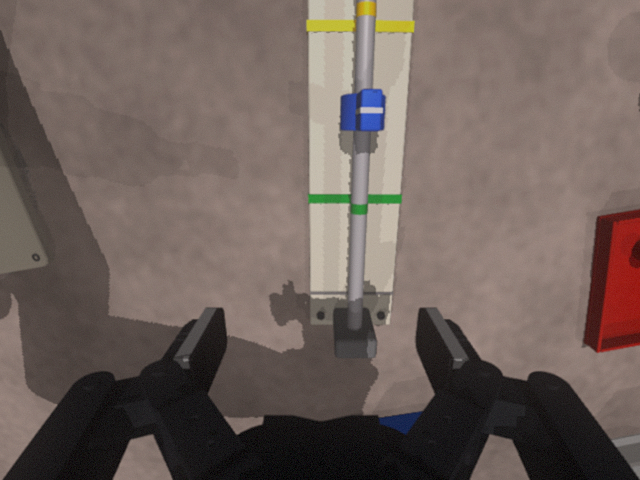

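The wrist view shows the blue tab's white line at (370,110) and the green line at y≈199, with the bar running parallel to tool x. The jaws will close across the bar. I'll move over the tab, go down, then check before closing.

```bash
python3 -m handwheel '{"dp": [[0.4,0.19,0],[0.8,0.38,0],[1,0.47,0],[1,0.47,0]], "roll": [0,0,0,0], "fingers": [1,1,1,1]}' >/dev/null
python3 -m handwheel '{"dp": [[0.2,0,0],[0.2,0,0.2],[0.2,0,0.5],[0.2,0,0.8],[0.2,0,0.9],[0.2,0,0.9]], "roll": [0,0,0,0,0,0], "fingers": [1,1,1,1,1,1]}'
python3 - <<'E'
from h import *
np.set_printoptions(precision=4,suppress=True)
s=state(); M=R.from_rotvec(s["ee_rot"]).as_matrix()
print("to go",M.T@(np.r_[.5034,-.013,.092]-s["ee_pos"])/.08)
p=get_image("wrist"); cv2.imwrite("pics/w2.png",p["img"][:,:,::-1])
for q in silhouettes(p,"blue_collar")[:1]:
    X=pts(p,q["region"]); t=X[X[:,2]>.103]; print(len(t),t.mean(0),cv2.minAreaRect(t[:,:2].astype(np.float32)) if len(t) else 0)
E
```

```text
time_s: 4.18
ee_pos: [0.5022, -0.0123, 0.1687]
ee_rot: [-2.403, -2.019, 0.004]
force: [-0.3, -0.1, 0.8]
grip_width: 0.0852
grasp_force: 0.0
to go [-0.0063  0.02    0.9584]
1211 [ 0.5038 -0.011   0.1102] ((0.5034422278404236, -0.01249600574374199), (0.02984016016125679, 0.016199281439185143), 79.77133178710938)
```

View pics/w2.png

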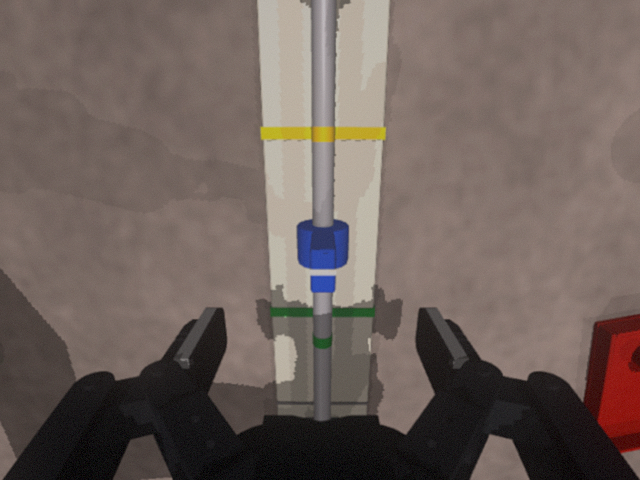

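The wrist view shows the tab (white line at (323,272)) centred between the open fingers at x≈225 and x≈420, with the way down clear. I'll descend and close.

```bash
python3 -m handwheel '{"dp": [[0,0.02,0.3],[0,0.02,0.6],[0,0.02,0.9],[0,0.02,0.96],[0,0.02,0.96]], "roll": [0,0,0,0,0], "fingers": [1,1,1,1,1]}'
python3 -m handwheel '{"dp": [[0,0,0],[0,0,0],[0,0,0],[0,0,0],[0,0,0],[0,0,0],[0,0,0],[0,0,0]], "roll": [0,0,0,0,0,0,0,0], "fingers": [0.6,0.4,0.3,0.2,0.1,0,0,0]}' 40
python3 -m handwheel '{"dp": [[0,0,0],[0,0,0],[0,0,0],[0,0,0]], "roll": [0,0,0,0], "fingers": [0,0,0,0]}'
```

```text
time_s: 4.7
ee_pos: [0.5048, -0.0125, 0.0935]
ee_rot: [-2.404, -2.021, 0.001]
force: [0.2, 0.3, -0.0]
grip_width: 0.0854
grasp_force: 0.0
time_s: 5.37
ee_pos: [0.5034, -0.012, 0.0941]
ee_rot: [-2.403, -2.021, 0.002]
force: [-10.0, 1.4, 11.6]
grip_width: 0.0153
grasp_force: 40.2
time_s: 5.7
ee_pos: [0.5033, -0.012, 0.0941]
ee_rot: [-2.403, -2.021, 0.002]
force: [-9.8, 0.7, 11.9]
grip_width: 0.0152
grasp_force: 40.2
```

```bash
python3 -m handwheel '{"dp": [[-0.06,0,0],[-0.18,0,0],[-0.32,0,0],[-0.46,0,0],[-0.6,0,0],[-0.72,0,0],[-0.8,0,0],[-0.8,0,0]], "roll": [0,0,0,0,0,0,0,0], "fingers": [0,0,0,0,0,0,0,0]}'
python3 -m handwheel '{"dp": [[-0.08,0,0],[-0.18,0,0],[-0.25,0,0],[-0.29,0,0],[-0.29,0,0],[-0.29,0,0],[-0.29,0,0]], "roll": [0,0,0,0,0,0,0], "fingers": [0,0,0,0,0,0,0]}'
python3 - <<'E'
from h import *
np.set_printoptions(precision=4,suppress=True)
u=np.array([.1713,.9852])
s=state(); print("tcp along",s["ee_pos"][:2]@u)
for n in ("top","scene","wrist"):
    p=get_image(n); I=p["img"]
    if n!="top": cv2.imwrite(f"pics/{n}3.png",I[:,:,::-1])
    for o in ("blue_collar","green_mark"):
        for q in silhouettes(p,o)[:1]:
            X=pts(p,q["region"])
            a=X[:,:2]@u; print(n,o,round(q["score"],2),len(X),"along lo/med/hi",np.percentile(a,[3,50,97]),"z",np.median(X[:,2]))
E
```

```text
time_s: 6.37
ee_pos: [0.4921, -0.0759, 0.0941]
ee_rot: [-2.404, -2.02, 0.003]
force: [-11.9, -0.0, 11.6]
grip_width: 0.0153
grasp_force: 40.2
time_s: 6.95
ee_pos: [0.4882, -0.0982, 0.0941]
ee_rot: [-2.404, -2.02, 0.004]
force: [-11.6, -0.2, 12.5]
grip_width: 0.015
grasp_force: 40.3
tcp along -0.01308715482776912
top blue_collar 0.65 297 along lo/med/hi [0.2673 0.2792 0.2962] z 0.07726238770657567
scene blue_collar 0.49 123 along lo/med/hi [-0.0265 -0.0139  0.0005] z 0.06881973479550085
scene green_mark 0.4 68 along lo/med/hi [-0.0171 -0.0129 -0.0081] z 0.015741550463696963
wrist blue_collar 0.6 5194 along lo/med/hi [-0.0251 -0.0007  0.0014] z 0.09961741487609903
wrist green_mark 0.6 1311 along lo/med/hi [-0.0176 -0.0122 -0.008 ] z 0.013623959876428449
```

View pics/wrist3.png

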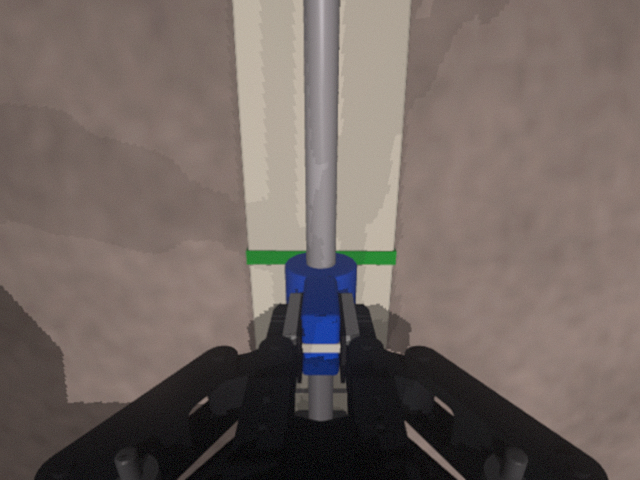

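The wrist view shows the collar held at the mark: white line at (321,349), with the green line at y≈257 lower down in perspective. In the depth measurements both sit at −0.013 along the bar, agreeing to about 1 mm. I'll hold briefly, release, lift, and look again.

```bash
python3 -m handwheel '{"dp": [[0,0,0],[0,0,0],[0,0,0],[0,0,0],[0,0,0],[0,0,0]], "roll": [0,0,0,0,0,0], "fingers": [0,0,0,0,0,0]}' >/dev/null
python3 -m handwheel '{"dp": [[0,0,0],[0,0,0],[0,0,0],[0,0,0],[0,0,0],[0,0,0],[0,0,0],[0,0,0]], "roll": [0,0,0,0,0,0,0,0], "fingers": [0.3,0.5,0.7,0.9,1,1,1,1]}'
python3 -m handwheel '{"dp": [[0,0,-0.2],[0,0,-0.4],[0,0,-0.7],[0,0,-1],[0,0,-1],[0,0,-1]], "roll": [0,0,0,0,0,0], "fingers": [1,1,1,1,1,1]}' >/dev/null
python3 -m handwheel '{"dp": [[-0.2,0,-0.2],[-0.5,0,-0.4],[-0.8,0,-0.7],[-1,0,-0.9],[-1,0,-0.9],[-1,0,-0.9]], "roll": [0,0,0,0,0,0], "fingers": [1,1,1,1,1,1]}'
python3 - <<'E'
from h import *
np.set_printoptions(precision=4,suppress=True)
u=np.array([.1713,.9852])
for n in ("wrist","scene"):
    p=get_image(n); cv2.imwrite(f"pics/{n}4.png",p["img"][:,:,::-1])
    for o in ("blue_collar","green_mark","orange_collar","tube_rack"):
        for q in silhouettes(p,o)[:1]:
            X=pts(p,q["region"]); a=X[:,:2]@u
            print(n,o,round(q["score"],2),len(X),"along",np.percentile(a,[3,50,97]),"med",np.median(X,0))
            if o=="blue_collar": print(" tab top",(X[X[:,2]>.105][:,:2]@u).mean(), cv2.minAreaRect(X[X[:,2]>.105][:,:2].astype(np.float32)))
E
```

```text
time_s: 8.57
ee_pos: [0.49, -0.0982, 0.0934]
ee_rot: [-2.404, -2.022, -0.0]
force: [0.1, -0.2, -0.5]
grip_width: 0.0851
grasp_force: 0.0
time_s: 9.57
ee_pos: [0.4761, -0.1776, 0.2448]
ee_rot: [-2.406, -2.019, 0.0]
force: [-1.0, 0.2, 0.1]
grip_width: 0.0854
grasp_force: 0.0
wrist blue_collar 0.61 1674 along [-0.0278 -0.0134  0.0002] med [ 0.4889 -0.0987  0.1084]
 tab top -0.013720703449330308 ((0.48806431889533997, -0.09907400608062744), (0.028735367581248283, 0.01594816893339157), 80.3906478881836)
wrist green_mark 0.95 511 along [-0.0171 -0.013  -0.0083] med [ 0.5117 -0.0989  0.0134]
scene blue_collar 0.63 340 along [-0.0311 -0.013   0.0013] med [ 0.4944 -0.0993  0.0807]
 tab top -0.012892333379476324 ((0.48867061734199524, -0.09855274111032486), (0.030189547687768936, 0.02439882420003414), 87.16376495361328)
scene green_mark 0.55 77 along [-0.017  -0.0126 -0.0079] med [ 0.5094 -0.1011  0.0161]
scene orange_collar 0.83 332 along [0.2669 0.2808 0.2958] med [0.5454 0.1904 0.0836]
scene tube_rack 0.93 2912 along [0.5181 0.566  0.6229] med [0.6166 0.4632 0.0603]
```

View pics/wrist4.png

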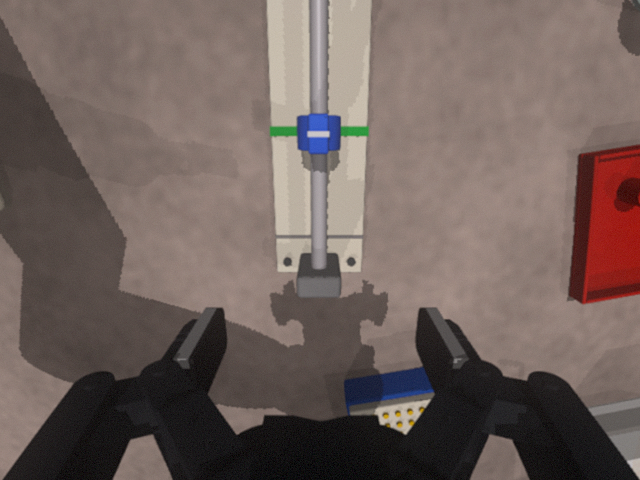

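The collar's white line at (318,133) stands on the green line at y≈131, and the measured offset along the bar is within 1 mm. The orange collar and the rack haven't moved, and the gripper is clear of everything.

```bash
python3 -c "
from workcell import *
print(job_done())"
```

```text
the job is handed in; nothing more can be done
None
```

The blue collar was held still at the green mark, then released there; it measures within about 1 mm of the mark, the orange collar and rack have not measurably moved, and the job is handed in (the hand-in returned no verdict).

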